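# Clear the brush from the drawer and stow it

### The job

The red scrubbing brush is lying with its head under the pull of the grey drawer, in the way: first, with the drawer still shut, put the brush down flat on the shelf, well clear to one side of the drawer, and let go of it. Then pull the drawer fully open, pick the brush up again and lay it gently in the drawer, bristles down, its head in the wide bay and its handle in the narrow channel, and leave the drawer open so that it can dry. Leave the dispenser, tumbler, saucer and spoon as they are.

Things in the scene. Friction and masses are not known exactly. Their poses are not given: they have to be found in the camera images.
- ledge: Low blue-green painted concrete ledge fixed on the shelf, 230 deep (x), 310 wide (y), 80 high, the grey drawer under it. Origin at shelf height, middle of its front edge; x to its back (the drawer opens to -x), y to the left seen from the robot. Place and yaw vary.
- drawer (a joint): Travel of the grey plastic drawer tray along the ledge's -x: 0 shut, 0.15 m fully open (end stop); starts 0 to 8 mm open, slides with about 2 N and stays put. Front panel 12 thick, 272 wide, top 74 above the shelf; shut, its outer face is 12 in front of the ledge's front edge. Inside 240 wide, 160 deep, walls to 50 above the shelf.
- pull (a point): Middle of the drawer's steel bar pull: bar 10 in diameter, 130 long along the ledge's y, its centre line 62 above the shelf and 55 in front of the panel's outer face (free gap 50), on an arm at each end. Axes as the ledge; moves with the drawer.
- bay (a point): Point on the drawer floor (8 above the shelf), centre of the head bay; axes as the ledge, moves with the drawer (70 behind the ledge's front edge when shut). The bay is the drawer's -y end: y +-51, x -70 (panel) to +90. From y = +52 to +188 of here runs the handle channel along y, 44 wide in x, centred on this x, its walls 4 thick, tops 45 above the shelf.
- brush: Red scrubbing brush, 190 long, 140 g, bristles down. Head 60 (x) x 54 (y) x 46 high: cream bristles to 22, red block above. Handle 20 wide, 30 to 46 above the underside, from x = -30 to -160. Origin under the middle of the head, at the bristle ends; x from handle to head. Stands on its head alone (centre of mass x = -15). Starts with its head under the pull, handle towards the robot.
- brush_end (a point): End of the brush's handle, 160 behind the brush's origin and 38 above its underside.
- dispenser: White plastic pump dispenser, empty, 68 in diameter, 176 tall, standing on the ledge. Origin under its centre.
- tumbler: Glass tumbler, 72 in diameter, 100 tall, standing on the ledge. Origin under its centre.
- saucer: White ceramic saucer, 140 in diameter, 22 high, on the shelf to one side. Origin under its centre.
- spoon: Stainless steel tablespoon, 190 long, lying on the shelf to the other side. Origin at the centre of its underside, long axis x.

How it is judged (in metres and radians):
On the way, in this order (a step that is already met when the one before it is completed fails the run):
1. with the drawer still shut, the brush is set down flat on the shelf clear to one side of the drawer and let go ((y of each of brush, brush_end in the frame of ledge above 0.155 m or y of each of brush, brush_end in the frame of ledge below -0.155 m) and height (world z) of brush below 0.012 m and angle between brush's own z axis and vertical below 0.2 rad and value of joint drawer below 0.03 m and contact force between the fingers and brush below 0.1 N and linear speed of brush below 0.03 m/s), for 0.2 s.
2. the drawer is pulled open, the brush still lying on the shelf (value of joint drawer above 0.13 m and height (world z) of brush below 0.012 m and (y of each of brush, brush_end in the frame of ledge above 0.155 m or y of each of brush, brush_end in the frame of ledge below -0.155 m)), for 0.2 s.
At the end, for the whole second after the job is handed in: The drawer stands open (over 120 mm), and the brush lies in it at rest and released, bristles down on the drawer's floor (within 12 mm and 0.2 rad), its head within 30 mm of the centre of the head bay and the end of its handle in the channel (within 25 mm of its middle line) (value of joint drawer above 0.12 m and x of brush in the frame of bay between -0.03 and 0.03 m and y of brush in the frame of bay between -0.03 and 0.03 m and z of brush in the frame of bay below 0.012 m and x of brush_end in the frame of bay between -0.025 and 0.025 m and y of brush_end in the frame of bay above 0.1 m and angle between brush's own z axis and vertical below 0.2 rad and contact force between the fingers and brush below 0.1 N and linear speed of brush below 0.03 m/s); the robot touches nothing.
It fails at once if the brush is dropped or thrown (falls free faster than 0.8 m/s) (contact force between brush and anything else below 0.05 N and linear speed of brush above 0.8 m/s).
It fails at once if a bystander (dispenser, tumbler, saucer, spoon) is moved more than 30 mm (distance of any of dispenser, tumbler, saucer, spoon from where it was at the start of the episode above 0.03 m).
It fails at once if the dispenser or tumbler is tipped (angle between any of dispenser, tumbler's own z axis and vertical above 0.35 rad).
It also fails if it takes over 67 s, if anything falls off the work surface, if the arm or the gripper's body presses on something with over 40 N, if the wrist force passes 120 N, or if a joint passes its speed limit or range.

### The arm

A 6-joint arm with a two-finger parallel gripper is mounted at the origin on the work surface. World frame = base frame: x ahead of the robot, y to its left, z up, the work surface at z = 0. Lengths are in m, angles in degrees, forces in N, time in s.
With the tool pointing down it reaches from about 0.35 to 0.725 m from the base axis. Payload 6 kg.
Tool frame: the origin (TCP) lies on the centre line of the jaws, within the pads' length; the fingertips stand 19 mm ahead of it and the grasp point (between the pads) is the TCP; z points along the fingers, y is the line along which they close (so a half turn about z gives the same grasp; the last joint's range is limited). The gripper opens to 85 mm and grips with 20 to 120 N. Pads are 22 mm wide; open, the fingers measure 114 mm over their backs; the gripper's body (76 mm by 85 mm) begins 54 mm behind the grasp point. The pads swing forward as they close: fully open they stand 13 mm farther back than shut.
Start: joints at [-50.437, 2.303, 4.859, 0, -92.561, -19.12], TCP at [0.21, -0.562, 0.214] pointing down, gripper open.
Joint ranges: [-146.85, 146.85], [-73.84, 115.35], [-62.03, 85.46], [-188.31, 113.3], [-161.28, -10.13], [-171.36, 171.36]. Speed limits (degrees/s): [147.25, 147.25, 172.46, 180, 180, 180].

### API

Orientations are given as [roll, pitch, yaw] about the fixed x, y, z axes, in that order (R = Rz(yaw) Ry(pitch) Rx(roll)).
In Python, from workcell import bot, cams, close_job gives the robot as it stands.
- The arm moves only by the shell command python3 -m creep 'ROWS' [OPENING] [FORCE]. ROWS is JSON, a list of rows, each an object of numbers: "tx", "ty", "tz": the shift along the tool's x, y, z in units of 25 mm (1.0 is 25 mm); "ax", "ay", "az": the turn, a rotation vector about the tool's x, y, z in units of 8 degrees (1.0 is 8 degrees). In form: [{"tx": .., "ty": .., "tz": .., "ax": .., "ay": .., "az": ..}, ...]. A call has exactly 5 rows; each row shifts and turns the commanded pose from where the row before left it, along the tool's axes as they then stand; what a row does not reach is not made up. A row lasts 1/10 s, in which the tool goes at most 50 mm and 8.59 degrees, less where a joint would pass 70% of its speed; a pose out of reach is approached as far as the arm can. A call is refused whole if a number of a shift passes 1 or a number of a turn 1, either way. A call with a gripper value outside its range is refused whole. OPENING is the finger opening in mm, from 0 to 85.4, set as the call begins (- or left out, the last holds). The fingers move at their own pace and stop on an object; FORCE is the grip in N (left out, the last holds). Time passes only in rows, so rows that do not move let the fingers close, or fill a call up. It gives the time, the measured TCP pose, the force, the opening and the grip force at its end, in the units of the state.
- bot.sense(): the state, without advancing time (a new reading comes with each control period).
- cams.grab_frame(name): name is "scene" or "top" or "wrist"; returns (picture, depth): 480x640x3 uint8, blue, green, red; 480x640 float32, m along the optical axis (not along the pixel's ray), 0 where there is no reading.
- cams.get_calibration(name): a dict with "camera_matrix" (3x3 intrinsics, pixels), "position" and "rotation" of the camera in the world. Camera axes: x right, y up, looking along -z (the intrinsics and any distortion apply to the point x, -y, -z); pixel columns grow to the right and rows downward; lengths in m; the calibration is good to about 2 mm. A picture is of the moment at which its call begins: read the wrist's pose just before it. get_calibration takes no time and is no camera call; for the wrist camera it gives the pose at the moment of the call.
- close_job(): hands the job in; it is judged then, once.
Trained networks look in the newest picture that a camera, given by its name, has taken for a name from the list of things; names that differ only in an ending like _2 or _b are one class to them, and where a whole thing is asked for, a point or a joint stands for the part that bears it (a point fixed in the world has none). Each returns a list of dicts, best first, with "score" (0 to 1); they miss things now and then, are a little off and sometimes report something else, mostly with a low value. They report only what shows in the picture. A call takes as long as a camera call.
- cams.look_for(camera, target): "xyz" ([x, y, z] in m, in world coordinates, good to about 4 mm: the middle of the surface that is visible of it).
The state is a dict: "time_s": time; "joint_positions": joint angles; "dq": joint speeds; "tau": joint torques, N m; "ee_pos": TCP position; "tool_rot": TCP orientation; "contact_force": force on the tool from outside, world axes, zero at the start; "torque": the same for the moment, N m; "opening": finger opening in m; "gripper_force": force on a finger pad.
Only numpy, scipy, OpenCV 4.12 (cv2) and the standard library are available. Lean on these libraries where they do the work, as an engineer would, in place of code of your own. Each camera call takes 0.05 s, during which the arm holds its last target. There are 200 camera calls.

## Working session

There is one attempt and no reset: what is moved stays moved. The work goes in short steps, Python scripts to look and compute and a shell command to move; the robot and the scene stay as the last step left them, time stands still between calls to the robot, and variables do not carry over. Pictures are saved under pics/ and viewed, at most 12 in all, crops included, and the job is handed in when it is done.

```bash
mkdir -p pics; ls
cat > h.py <<'E'
import numpy as np, cv2
from scipy.spatial.transform import Rotation as R
from workcell import bot, cams
def save(cam,fn):
    im,d=cams.grab_frame(cam); cv2.imwrite('pics/'+fn,im); return im,d
def world(cam,d,mask=None):
    c=cams.get_calibration(cam);K=np.array(c['camera_matrix']);Rm=np.array(c['rotation'])
    if Rm.shape!=(3,3): print('rot',Rm)
    v,u=np.mgrid[0:480,0:640]
    P=np.stack([(u-K[0,2])/K[0,0]*d,-(v-K[1,2])/K[1,1]*d,-d],-1)
    return P@Rm.T+np.array(c['position'])
E
python3 - <<'E'
from h import *
s=bot.sense();print(s)
print(cams.get_calibration('top'))
save('top','top0.png');
for n in ['ledge','drawer','pull','brush','brush_end','dispenser','tumbler','saucer','spoon']:
    print(n,[(np.round(r['xyz'],3),round(r['score'],2)) for r in cams.look_for('top',n)][:2])
save('scene','sc0.png')
E
```

```text
pics
{'time_s': 0.0, 'joint_positions': array([-5.04357139e+01,  2.33800081e+00,  4.80120739e+00, -2.56377169e-02,
       -9.25619575e+01, -1.91191774e+01]), 'dq': array([ 0.02428358, -0.07551752, -0.09416602,  0.00151109,  0.13829944,
        0.01038661]), 'tau': array([-1.11367837e-03, -3.68200779e+01,  3.47409511e+01,  6.93257734e+00,
       -5.48330790e-03, -7.59588079e-05]), 'ee_pos': array([ 0.20952132, -0.56183836,  0.21287781]), 'tool_rot': array([ 1.79898307e+02, -8.14304932e-03, -1.59553760e+02]), 'contact_force': array([-0.70955911,  1.16537291,  0.0060583 ]), 'torque': array([-0.08357546, -0.06491219,  0.05343742]), 'gripper_force': 0.0, 'opening': 0.08554966985840097}
{'camera_matrix': array([[615.04264623,   0.        , 315.44044702],
       [  0.        , 615.04264623, 245.20995812],
       [  0.        ,   0.        ,   1.        ]]), 'position': array([0.52287295, 0.00253337, 1.81481125]), 'rotation': array([  2.5705883 ,   0.55642191, -91.02870956])}
ledge [(array([0.771, 0.064, 0.077]), 0.94)]
drawer [(array([0.67 , 0.069, 0.067]), 0.69)]
pull [(array([0.671, 0.068, 0.068]), 0.96)]
brush [(array([0.587, 0.069, 0.045]), 0.73)]
brush_end [(array([0.584, 0.068, 0.045]), 0.81)]
dispenser [(array([0.78 , 0.148, 0.202]), 0.97)]
tumbler [(array([ 0.789, -0.031,  0.118]), 0.8)]
saucer [(array([ 0.448, -0.453,  0.005]), 0.91)]
spoon [(array([0.531, 0.439, 0.008]), 0.96)]
```

View images.

```bash
sed -i "s/Rm=np.array(c\['rotation'\])/Rm=R.from_euler('xyz',c['rotation'],degrees=True).as_matrix()/; /Rm.shape/d" h.py
python3 - <<'E'
from h import *
im,d=save('top','top1.png'); W=world('top',d)
np.save('W.npy',W)
hsv=cv2.cvtColor(im,cv2.COLOR_BGR2HSV)
red=((hsv[...,0]<8)|(hsv[...,0]>172))&(hsv[...,1]>130)&(hsv[...,2]>60)&(d>0)
P=W[red]; P=P[(abs(P[:,2]-.046)<.012)];print('red',len(P),P.min(0),P.max(0),np.median(P,0))
(cx,cy),wh,a=cv2.minAreaRect((P[:,:2]*1000).astype(np.float32)); print(cx,cy,wh,a)
# handle line
q=P[:,:2]; c=q.mean(0); print(c, np.linalg.svd(q-c,full_matrices=False)[2][0])
# ledge
teal=(hsv[...,0]>75)&(hsv[...,0]<110)&(hsv[...,1]>40)&(abs(W[...,2]-.08)<.012)
L=W[teal]; print('ledge',len(L),cv2.minAreaRect((L[:,:2]*1000).astype(np.float32)),np.median(L[:,2]))
print('shelf z',np.median(W[300:400,100:200,2]))
E
```

```text
red 557 [0.46022364 0.05118765 0.03474029] [0.64757194 0.10598033 0.0579664 ] [0.5872404  0.0706239  0.04536605]
552.5096435546875 71.28048706054688 (186.4067840576172, 51.63575744628906) 6.215632438659668
[0.57073149 0.07298001] [-0.99351822 -0.11367302]
ledge 7615 ((464.3065490722656, 64.43506622314453), (898.2609252929688, 310.616943359375), 1.0158734321594238) 0.0797328028775679
shelf z -7.212524311051016e-05
```

View pics/top0.png

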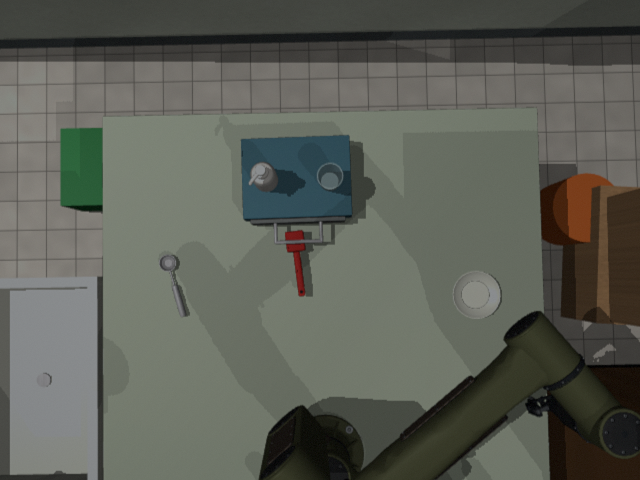

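View pics/sc0.png

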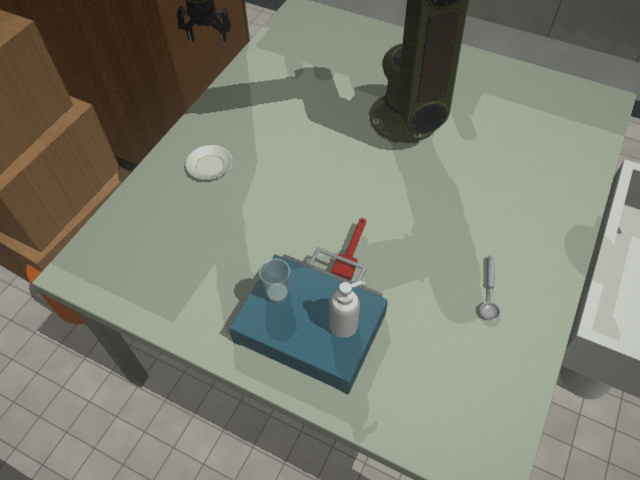

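```bash
cat >> h.py <<'E'
def yawv(v): return np.degrees(np.arctan2(v[1],v[0]))
def redpts(cam,im,d,z0=.046,tol=.008):
    hsv=cv2.cvtColor(im,cv2.COLOR_BGR2HSV); W=world(cam,d)
    m=((hsv[...,0]<8)|(hsv[...,0]>172))&(hsv[...,1]>120)&(hsv[...,2]>50)&(d>0)&(abs(W[...,2]-z0)<tol)
    return W[m]
def ledge(cam,im,d):
    hsv=cv2.cvtColor(im,cv2.COLOR_BGR2HSV); W=world(cam,d)
    m=(hsv[...,0]>85)&(hsv[...,0]<115)&(hsv[...,1]>60)&(abs(W[...,2]-.08)<.006)&(W[...,0]>.6)
    return W[m]
def go(p,yaw,flat=True):
    """units along tool axes (at current yaw and at target yaw) to reach p with tool down"""
    s=bot.sense(); P=np.array(s['ee_pos']); y0=s['tool_rot'][2]; D=(np.array(p)-P)*1000/25
    for nm,y in (('now',y0),('target',yaw)):
        y=np.radians(y); x=np.array([np.cos(y),np.sin(y)]); t=np.array([np.sin(y),-np.cos(y)])
        print(nm,'tx %.2f ty %.2f tz %.2f'%(D[:2]@x,D[:2]@t,-D[2]),end=' | ')
    dy=(y0-yaw+180)%360-180
    print('az total %.2f'%(dy/8),'t',s['time_s'],'pos',P.round(4),'rot',np.round(s['tool_rot'],1))
E
python3 - <<'E'
from h import *
im=cv2.imread('pics/top1.png'); W=np.load('W.npy'); 
hsv=cv2.cvtColor(im,cv2.COLOR_BGR2HSV)
m=(hsv[...,0]>85)&(hsv[...,0]<115)&(hsv[...,1]>60)&(abs(W[...,2]-.08)<.006)&(W[...,0]>.6)
L=W[m][:,:2]; r=cv2.minAreaRect((L*1000).astype(np.float32)); print(len(L),r, cv2.boxPoints(r).round(0).tolist())
m=((hsv[...,0]<8)|(hsv[...,0]>172))&(hsv[...,1]>120)&(abs(W[...,2]-.046)<.01)
P=W[m]
H=P[P[:,0]<.565][:,:2]; print('handle',len(H),H.min(0),cv2.fitLine((H*1000).astype(np.float32),cv2.DIST_HUBER,0,.01,.01).ravel())
Q=P[P[:,0]>.595]; print('head',Q.min(0),Q.max(0))
m=(hsv[...,1]<60)&(abs(W[...,2]-.066)<.006)&(W[...,0]>.55)&(W[...,0]<.7)&(abs(W[...,1]-.07)<.15)
B=W[m]; print('pull',len(B)); 
for x in np.arange(.6,.69,.006):
    k=B[abs(B[:,0]-x)<.003]; 
    if len(k): print(round(x,3),len(k),k[:,1].min().round(3),k[:,1].max().round(3),k[:,2].mean().round(3))
E
```

```text
6283 ((796.7616577148438, 70.01622772216797), (230.3082275390625, 309.492919921875), 1.088187575340271) [[679.0, 223.0], [685.0, -87.0], [915.0, -83.0], [909.0, 227.0]]
handle 237 [0.46022364 0.05326595] [9.93328750e-01 1.15316756e-01 5.13068054e+02 6.64495010e+01]
head [0.59501835 0.05118765 0.03639062] [0.64757194 0.10598033 0.05559859]
pull 434
0.606 2 0.079 0.131 0.066
0.612 94 -0.001 0.136 0.066
0.618 41 -0.001 0.136 0.066
0.624 15 -0.001 0.136 0.066
0.63 11 -0.001 0.136 0.068
0.636 15 -0.001 0.136 0.065
0.642 12 -0.001 0.136 0.066
0.648 11 -0.001 0.135 0.066
0.654 13 -0.002 0.136 0.067
0.66 11 -0.002 0.135 0.065
0.666 43 -0.002 0.203 0.068
0.672 65 -0.064 0.203 0.069
0.678 70 -0.068 0.203 0.069
0.684 31 -0.056 0.121 0.067
```

```bash
python3 -c "
from h import *
go([.56,.072,.1],-173.4)"
```

```text
now tx -21.99 ty 18.87 tz 4.56 | target tx -16.84 ty 23.59 tz 4.56 | az total 1.73 t 0.6 pos [ 0.2096 -0.5622  0.2139] rot [ 180.     0.  -159.6]
```

```bash
python3 -m creep '[{"az":0.865},{"az":0.865},{"tx":-0.7,"ty":0.98},{"tx":-0.7,"ty":0.98},{"tx":-0.7,"ty":0.98}]' 60 40
python3 -m creep '[{"tx":-0.7,"ty":0.98,"tz":0.1},{"tx":-0.7,"ty":0.98,"tz":0.1},{"tx":-0.7,"ty":0.98,"tz":0.1},{"tx":-0.7,"ty":0.98,"tz":0.1},{"tx":-0.7,"ty":0.98,"tz":0.1}]'
python3 -m creep '[{"tx":-0.7,"ty":0.98,"tz":0.1},{"tx":-0.7,"ty":0.98,"tz":0.1},{"tx":-0.7,"ty":0.98,"tz":0.1},{"tx":-0.7,"ty":0.98,"tz":0.1},{"tx":-0.7,"ty":0.98,"tz":0.1}]'
python3 -m creep '[{"tx":-0.7,"ty":0.98,"tz":0.1},{"tx":-0.7,"ty":0.98,"tz":0.1},{"tx":-0.7,"ty":0.98,"tz":0.1},{"tx":-0.7,"ty":0.98,"tz":0.1},{"tx":-0.7,"ty":0.98,"tz":0.1}]'
python3 -m creep '[{"tx":-0.7,"ty":0.98,"tz":0.1},{"tx":-0.7,"ty":0.98,"tz":0.1},{"tx":-0.7,"ty":0.98,"tz":0.1},{"tx":-0.7,"ty":0.98,"tz":0.1},{"tx":-0.7,"ty":0.98,"tz":0.1}]'
python3 - <<'E'
from h import *
go([.56,.072,.1],-173.4)
im,d=save('wrist','w1.png')
P=redpts('wrist',im,d,.046,.01); print(len(P),P.min(0),P.max(0),np.median(P[:,2]))
H=P[P[:,0]<.575][:,:2]; print('handle',len(H),cv2.fitLine((H*1000).astype(np.float32),cv2.DIST_HUBER,0,.01,.01).ravel())
go([.56,.072,.1],-173.4)
E
```

```text
now tx -21.99 ty 18.87 tz 4.56 | target tx -16.84 ty 23.59 tz 4.56 | az total 1.73 t 0.6 pos [ 0.2096 -0.5622  0.2139] rot [ 180.     0.  -159.6]invalid input
invalid input
invalid input
invalid input
invalid input
Traceback (most recent call last):
ValueError: zero-size array to reduction operation minimum which has no identity
```

View pics/w1.png

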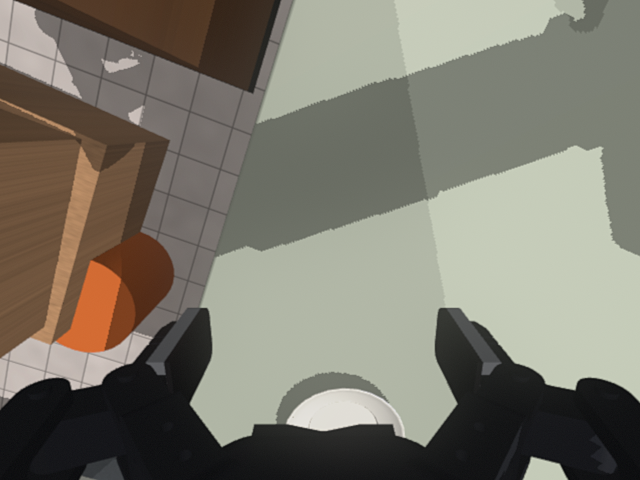

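The wrist picture shows the open fingers (pads near (200,330) and (445,330)) with the saucer below; the rows were refused because all six keys are required.

```bash
python3 -m creep '[{"tx":0,"ty":0,"tz":0,"ax":0,"ay":0,"az":0.865},{"tx":0,"ty":0,"tz":0,"ax":0,"ay":0,"az":0.865},{"tx":-0.7,"ty":0.98,"tz":0,"ax":0,"ay":0,"az":0},{"tx":-0.7,"ty":0.98,"tz":0,"ax":0,"ay":0,"az":0},{"tx":-0.7,"ty":0.98,"tz":0,"ax":0,"ay":0,"az":0}]' 60 40
python3 -m creep '[{"tx":-0.7,"ty":0.98,"tz":0.1,"ax":0,"ay":0,"az":0},{"tx":-0.7,"ty":0.98,"tz":0.1,"ax":0,"ay":0,"az":0},{"tx":-0.7,"ty":0.98,"tz":0.1,"ax":0,"ay":0,"az":0},{"tx":-0.7,"ty":0.98,"tz":0.1,"ax":0,"ay":0,"az":0},{"tx":-0.7,"ty":0.98,"tz":0.1,"ax":0,"ay":0,"az":0}]'
python3 -m creep '[{"tx":-0.7,"ty":0.98,"tz":0.1,"ax":0,"ay":0,"az":0},{"tx":-0.7,"ty":0.98,"tz":0.1,"ax":0,"ay":0,"az":0},{"tx":-0.7,"ty":0.98,"tz":0.1,"ax":0,"ay":0,"az":0},{"tx":-0.7,"ty":0.98,"tz":0.1,"ax":0,"ay":0,"az":0},{"tx":-0.7,"ty":0.98,"tz":0.1,"ax":0,"ay":0,"az":0}]'
python3 -m creep '[{"tx":-0.7,"ty":0.98,"tz":0.1,"ax":0,"ay":0,"az":0},{"tx":-0.7,"ty":0.98,"tz":0.1,"ax":0,"ay":0,"az":0},{"tx":-0.7,"ty":0.98,"tz":0.1,"ax":0,"ay":0,"az":0},{"tx":-0.7,"ty":0.98,"tz":0.1,"ax":0,"ay":0,"az":0},{"tx":-0.7,"ty":0.98,"tz":0.1,"ax":0,"ay":0,"az":0}]'
python3 -m creep '[{"tx":-0.7,"ty":0.98,"tz":0.1,"ax":0,"ay":0,"az":0},{"tx":-0.7,"ty":0.98,"tz":0.1,"ax":0,"ay":0,"az":0},{"tx":-0.7,"ty":0.98,"tz":0.1,"ax":0,"ay":0,"az":0},{"tx":-0.7,"ty":0.98,"tz":0.1,"ax":0,"ay":0,"az":0},{"tx":-0.7,"ty":0.98,"tz":0.1,"ax":0,"ay":0,"az":0}]'
python3 - <<'E'
from h import *
im,d=save('wrist','w2.png')
P=redpts('wrist',im,d,.046,.01); print(len(P))
if len(P):
    print(P.min(0),P.max(0),np.median(P[:,2]))
    H=P[P[:,0]<.575][:,:2]; print('handle',len(H),cv2.fitLine((H*1000).astype(np.float32),cv2.DIST_HUBER,0,.01,.01).ravel())
go([.56,.072,.1],-173.4)
E
```

```text
time_s: 1.15
ee_pos: [0.2535, -0.4823, 0.2137]
tool_rot: [180.0, -0.0, -173.4]
contact_force: [1.0, -0.2, -0.1]
opening: 0.0602
gripper_force: 0.0
time_s: 1.65
ee_pos: [0.3265, -0.3503, 0.2015]
tool_rot: [-180.0, 0.0, -173.4]
contact_force: [0.5, 0.8, 0.1]
opening: 0.0603
gripper_force: 0.0
time_s: 2.15
ee_pos: [0.3994, -0.2185, 0.1891]
tool_rot: [-180.0, 0.0, -173.4]
contact_force: [0.7, -0.9, -0.0]
opening: 0.06
gripper_force: 0.0
time_s: 2.65
ee_pos: [0.4723, -0.0866, 0.1766]
tool_rot: [180.0, 0.0, -173.4]
contact_force: [-0.0, -1.2, -0.1]
opening: 0.0601
gripper_force: 0.0
time_s: 3.15
ee_pos: [0.5451, 0.0451, 0.1639]
tool_rot: [180.0, 0.0, -173.4]
contact_force: [-0.5, -0.0, 1.3]
opening: 0.06
gripper_force: 0.0
7697
[0.45827089 0.05105225 0.03602147] [0.64849155 0.10821074 0.04618262] 0.043453635020546444
handle 3944 [9.9311274e-01 1.1716274e-01 5.1631036e+02 6.8064819e+01]
now tx -0.66 ty 0.89 tz 2.50 | target tx -0.66 ty 0.89 tz 2.50 | az total 0.01 t 3.2 pos [0.5461 0.0479 0.1625] rot [ 180.    -0.  -173.3]
```

View pics/w2.png

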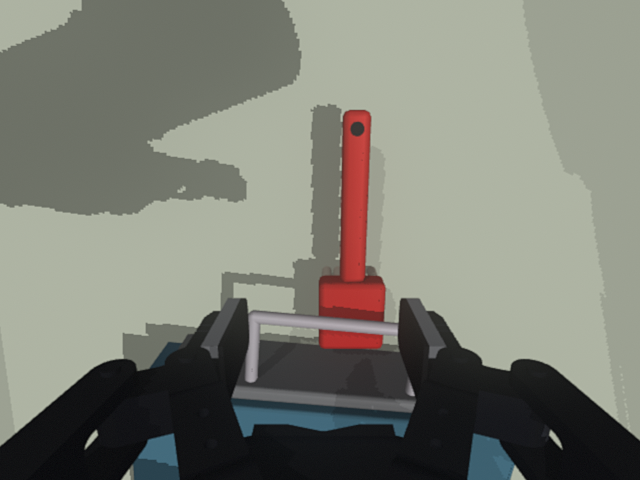

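The picture shows the brush handle from (357,115) to (355,275) and the head at (352,310) under the bar at row 325, consistent with the measurement.

```bash
python3 -m creep '[{"tx":-0.3,"ty":0.47,"tz":0,"ax":0,"ay":0,"az":0},{"tx":-0.29,"ty":0.47,"tz":0,"ax":0,"ay":0,"az":0},{"tx":0,"ty":0,"tz":1,"ax":0,"ay":0,"az":0},{"tx":0,"ty":0,"tz":1,"ax":0,"ay":0,"az":0},{"tx":0,"ty":0,"tz":1,"ax":0,"ay":0,"az":0}]' 50 40
python3 -m creep '[{"tx":0,"ty":0,"tz":1,"ax":0,"ay":0,"az":0},{"tx":0,"ty":0,"tz":0.7,"ax":0,"ay":0,"az":0},{"tx":0,"ty":0,"tz":0.36,"ax":0,"ay":0,"az":0},{"tx":0,"ty":0,"tz":0,"ax":0,"ay":0,"az":0},{"tx":0,"ty":0,"tz":0,"ax":0,"ay":0,"az":0}]'
python3 -m creep '[{"tx":0,"ty":0,"tz":0,"ax":0,"ay":0,"az":0},{"tx":0,"ty":0,"tz":0,"ax":0,"ay":0,"az":0},{"tx":0,"ty":0,"tz":0,"ax":0,"ay":0,"az":0},{"tx":0,"ty":0,"tz":0,"ax":0,"ay":0,"az":0},{"tx":0,"ty":0,"tz":0,"ax":0,"ay":0,"az":0}]' 0 40
```

```text
time_s: 3.7
ee_pos: [0.5568, 0.0692, 0.0885]
tool_rot: [180.0, 0.1, -173.4]
contact_force: [-0.0, -0.4, 0.3]
opening: 0.0498
gripper_force: 0.0
time_s: 4.2
ee_pos: [0.5572, 0.069, 0.0386]
tool_rot: [180.0, 0.1, -173.4]
contact_force: [1.0, 0.0, -0.2]
opening: 0.0501
gripper_force: 0.0
time_s: 4.7
ee_pos: [0.5566, 0.069, 0.0375]
tool_rot: [180.0, 0.0, -173.4]
contact_force: [0.0, -0.6, -0.2]
opening: -0.0002
gripper_force: 0.0
```

Run:
```python
from h import *
im,d=save('wrist','w3.png')
P=redpts('wrist',im,d,.046,.012); print(len(P))
H=P[P[:,0]<.54]; print('handle',len(H),H.min(0),np.median(H[:,2]),cv2.fitLine((H[:,:2]*1000).astype(np.float32),cv2.DIST_HUBER,0,.01,.01).ravel())
print([ (r['xyz'],r['score']) for r in cams.look_for('wrist','brush')])
go([.56,.072,.1],-173.4); s=bot.sense(); print(s['opening'],s['gripper_force'],cams.get_calibration('wrist'))
```

```text
11197
handle 9622 [0.45735203 0.04996019 0.03903301] 0.04472060980790164 [9.92901921e-01 1.18936025e-01 4.98876221e+02 6.36029243e+01]
[([0.501, 0.0622, 0.0478], 0.62)]
now tx -0.15 ty 0.11 tz -2.50 | target tx -0.15 ty 0.11 tz -2.50 | az total 0.00 t 4.8 pos [0.5566 0.0689 0.0374] rot [ 180.     0.  -173.4]
0.00036997804789264805 0.0 {'camera_matrix': array([[382.11760687,   0.        , 323.05263266],
       [  0.        , 382.11760687, 242.14587404],
       [  0.        ,   0.        ,   1.        ]]), 'position': array([0.48362358, 0.06036866, 0.1966022 ]), 'rotation': array([-16.73681196,  -0.11292403,  96.65437287])}
```

View pics/w3.png

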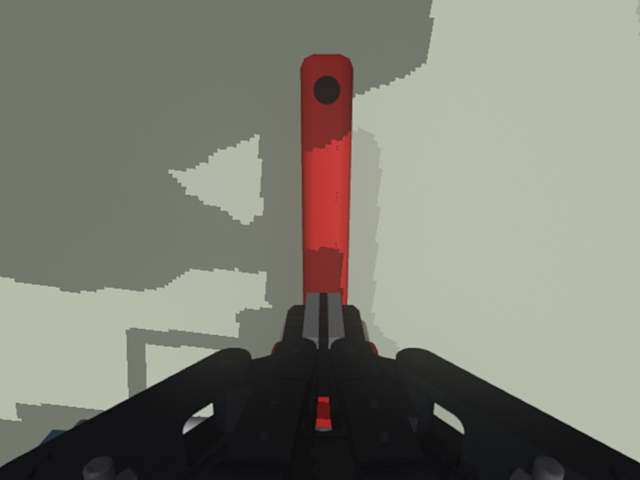

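The picture shows the pads shut at (323,310), apparently on top of the handle; I check the pad height with the depth.

Run:
```python
from h import *
im,d=cams.grab_frame('wrist'); W=world('wrist',d)
for r,c in [(270,325),(296,316),(296,333),(305,316),(320,316),(335,316),(320,333),(350,300),(410,323),(345,275),(330,323),(330,303),(330,347)]: print(r,c,im[r,c],W[r,c].round(4),d[r,c].round(4))
```

```text
270 325 [ 42  46 123] [0.5413 0.0682 0.0442] 0.1627
296 316 [83 83 85] [0.546  0.0652 0.0609] 0.1479
296 333 [84 83 85] [0.5451 0.0717 0.0612] 0.1476
305 316 [82 82 82] [0.5457 0.0653 0.0694] 0.1398
320 316 [83 81 81] [0.5454 0.0654 0.0812] 0.1283
335 316 [80 79 79] [0.5457 0.0656 0.0904] 0.1196
320 333 [82 82 82] [0.5453 0.0712 0.0802] 0.1294
350 300 [32 32 32] [0.5448 0.0611 0.1011] 0.109
410 323 [21 23 97] [0.6119 0.0756 0.0451] 0.1822
345 275 [31 35 86] [0.5909 0.0488 0.0269] 0.1927
330 323 [32 33 35] [0.5451 0.0677 0.088 ] 0.1218
330 303 [72 71 72] [0.5467 0.0614 0.0865] 0.1235
330 347 [35 38 40] [0.5489 0.0765 0.0795] 0.1313
```

Run:
```python
from h import *
im,d=save('scene','sc1.png'); W=world('scene',d)
m=(abs(W[...,0]-.557)<.07)&(abs(W[...,1]-.069)<.07)&(W[...,2]>.02)
v,u=np.nonzero(m); print(v.min(),v.max(),u.min(),u.max())
cv2.imwrite('pics/sc1c.png',cv2.resize(im[max(0,v.min()-30):v.max()+40,max(0,u.min()-60):u.max()+60],None,fx=3,fy=3,interpolation=cv2.INTER_CUBIC)[:600,:800])
g=m&(im.max(2).astype(int)-im.min(2)<25)&(abs(W[...,0]-.557)<.03)
for z in np.arange(.02,.2,.01):
    k=W[g&(abs(W[...,2]-z)<.005)]
    if len(k): print(z.round(3),len(k),k.min(0).round(3),k.max(0).round(3))
```

```text
116 273 316 401
0.06 7 [0.557 0.065 0.06 ] [0.566 0.08  0.065]
0.07 23 [0.559 0.056 0.065] [0.568 0.081 0.075]
0.08 22 [0.558 0.058 0.076] [0.569 0.084 0.085]
0.09 14 [0.56  0.063 0.086] [0.568 0.084 0.093]
0.1 33 [0.548 0.049 0.096] [0.568 0.102 0.105]
0.11 91 [0.539 0.036 0.105] [0.575 0.105 0.115]
0.12 75 [0.538 0.026 0.115] [0.574 0.117 0.125]
0.13 84 [0.54  0.011 0.125] [0.575 0.122 0.135]
0.14 91 [0.535 0.011 0.135] [0.576 0.127 0.145]
0.15 144 [0.536 0.01  0.145] [0.577 0.132 0.155]
0.16 91 [0.541 0.014 0.155] [0.578 0.128 0.165]
0.17 49 [0.54  0.028 0.165] [0.58  0.113 0.174]
0.18 9 [0.552 0.034 0.176] [0.569 0.107 0.183]
0.19 26 [0.553 0.043 0.185] [0.587 0.109 0.195]
```

View pics/sc1c.png

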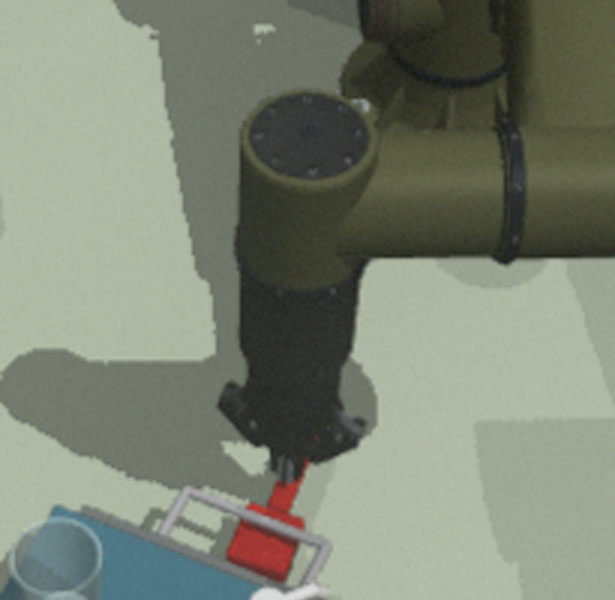

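Scene crop: the shut fingertips at (285,465) stand above the red handle (295,490), i.e. at z≈0.058 while the state implies 0.018. Both cameras agree, so the real tool is about 40 mm higher than ee_pos says; I correct for that, descending slowly with force checks.

```bash
python3 -m creep '[{"tx":0,"ty":0.1,"tz":0,"ax":0,"ay":0,"az":0},{"tx":0,"ty":0,"tz":0,"ax":0,"ay":0,"az":0},{"tx":0,"ty":0,"tz":0,"ax":0,"ay":0,"az":0},{"tx":0,"ty":0,"tz":0,"ax":0,"ay":0,"az":0},{"tx":0,"ty":0,"tz":0,"ax":0,"ay":0,"az":0}]' 50 40
python3 -m creep '[{"tx":0,"ty":0,"tz":0.3,"ax":0,"ay":0,"az":0},{"tx":0,"ty":0,"tz":0.3,"ax":0,"ay":0,"az":0},{"tx":0,"ty":0,"tz":0.2,"ax":0,"ay":0,"az":0},{"tx":0,"ty":0,"tz":0,"ax":0,"ay":0,"az":0},{"tx":0,"ty":0,"tz":0,"ax":0,"ay":0,"az":0}]'
python3 - <<'E'
from h import *
im,d=cams.grab_frame('wrist'); W=world('wrist',d); s=bot.sense(); e=np.array(s['ee_pos']); print(e,s['contact_force'],s['opening'])
T=(W-e)@R.from_euler('xyz',s['tool_rot'],degrees=True).as_matrix()
m=(d>0)&(abs(T[...,0])<.02)&(abs(T[...,1])<.05)&(im.max(2).astype(int)-im.min(2)<25)&(W[...,2]>.012)&(d<.2)
k=W[m]; t=T[m]; i=np.argsort(k[:,2])[:8]; print(k[i].round(4),t[i].round(4))
E
```

```text
time_s: 5.4
ee_pos: [0.5563, 0.0714, 0.0374]
tool_rot: [180.0, -0.0, -173.4]
contact_force: [0.1, 0.7, -0.8]
opening: 0.05
gripper_force: 0.0
time_s: 5.9
ee_pos: [0.5562, 0.0713, 0.0172]
tool_rot: [-180.0, -0.0, -173.4]
contact_force: [0.9, 0.1, 0.8]
opening: 0.0502
gripper_force: 0.0
[0.55638679 0.07139146 0.01752811] [0.65132566 0.35030061 0.12522202] 0.0497611429241669
[[0.5625 0.0472 0.0366]
 [0.553  0.0462 0.0367]
 [0.5498 0.0964 0.0368]
 [0.5619 0.0472 0.0368]
 [0.5556 0.0969 0.037 ]
 [0.5626 0.0473 0.037 ]
 [0.555  0.0464 0.0371]
 [0.5488 0.0962 0.0372]] [[-0.0032 -0.0247 -0.019 ]
 [ 0.0062 -0.0247 -0.0192]
 [ 0.0036  0.0256 -0.0193]
 [-0.0026 -0.0247 -0.0193]
 [-0.0021  0.0255 -0.0195]
 [-0.0034 -0.0247 -0.0195]
 [ 0.0042 -0.0247 -0.0196]
 [ 0.0047  0.0255 -0.0196]]
```

Tips now straddle the handle at z≈0.037; 19 mm more.

```bash
python3 -m creep '[{"tx":0,"ty":0,"tz":0.3,"ax":0,"ay":0,"az":0},{"tx":0,"ty":0,"tz":0.3,"ax":0,"ay":0,"az":0},{"tx":0,"ty":0,"tz":0.1,"ax":0,"ay":0,"az":0},{"tx":0,"ty":0,"tz":0,"ax":0,"ay":0,"az":0},{"tx":0,"ty":0,"tz":0,"ax":0,"ay":0,"az":0}]'
python3 -m creep '[{"tx":0,"ty":0,"tz":0,"ax":0,"ay":0,"az":0},{"tx":0,"ty":0,"tz":0,"ax":0,"ay":0,"az":0},{"tx":0,"ty":0,"tz":0,"ax":0,"ay":0,"az":0},{"tx":0,"ty":0,"tz":0,"ax":0,"ay":0,"az":0},{"tx":0,"ty":0,"tz":0,"ax":0,"ay":0,"az":0}]' 0 40
```

```text
time_s: 6.45
ee_pos: [0.5563, 0.0714, -0.0001]
tool_rot: [-180.0, -0.0, -173.4]
contact_force: [0.0, -0.3, 0.0]
opening: 0.0503
gripper_force: 0.0
time_s: 6.95
ee_pos: [0.5565, 0.0714, 0.0003]
tool_rot: [180.0, 0.0, -173.4]
contact_force: [-0.2, -0.3, 2.0]
opening: 0.0194
gripper_force: 41.5
```

Gripped (19.4 mm). Lift 3 mm and draw the brush out from under the bar.

```bash
python3 -m creep '[{"tx":0,"ty":0,"tz":-0.12,"ax":0,"ay":0,"az":0},{"tx":0.4,"ty":0,"tz":0,"ax":0,"ay":0,"az":0},{"tx":0.6,"ty":0,"tz":0,"ax":0,"ay":0,"az":0},{"tx":0.8,"ty":0,"tz":0,"ax":0,"ay":0,"az":0},{"tx":0.8,"ty":0,"tz":0,"ax":0,"ay":0,"az":0}]'
python3 -m creep '[{"tx":0.8,"ty":0,"tz":0,"ax":0,"ay":0,"az":0},{"tx":0.6,"ty":0,"tz":-0.2,"ax":0,"ay":0,"az":0},{"tx":0,"ty":0,"tz":-0.5,"ax":0,"ay":0,"az":0},{"tx":0,"ty":0,"tz":-0.5,"ax":0,"ay":0,"az":0},{"tx":0,"ty":0,"tz":0,"ax":0,"ay":0,"az":0}]'
python3 - <<'E'
from h import *
s=bot.sense(); im,d=save('top','top2.png'); P=redpts('top',im,d,.075,.05)
P=P[P[:,0]>.3]; P=P[(abs(P[:,1]-.06)<.1)]
print(len(P),P.min(0),P.max(0)); Q=P[P[:,0]>.51]; print('head z',np.median(Q[:,2]),'handle z',np.median(P[P[:,0]<.42][:,2]))
go([.45,-.22,0.03],180)
for n in ['drawer','pull']: print(n,[(np.round(r['xyz'],3),round(r['score'],2)) for r in cams.look_for('top',n)][:2])
E
```

```text
time_s: 7.45
ee_pos: [0.49, 0.0636, 0.0021]
tool_rot: [180.0, -0.1, -173.4]
contact_force: [-0.7, 0.9, -1.1]
opening: 0.0193
gripper_force: 41.0
time_s: 7.95
ee_pos: [0.4587, 0.0605, 0.0356]
tool_rot: [179.9, 0.2, -173.4]
contact_force: [0.3, 0.1, -0.5]
opening: 0.0194
gripper_force: 41.1
343 [0.36303342 0.04059211 0.06946457] [0.54870555 0.09679804 0.09448507]
head z 0.08069140398008623 handle z 0.08096786440739512
now tx 1.61 ty -11.10 tz 0.17 | target tx 0.32 ty -11.22 tz 0.17 | az total 0.82 t 8.0 pos [0.458  0.0604 0.0343] rot [ 1.799e+02  1.000e-01 -1.734e+02]
drawer []
pull [(array([ 0.787, -0.032,  0.116]), 0.59)]
```

```bash
python3 -m creep '[{"tx":0.1,"ty":-0.5,"tz":0,"ax":0,"ay":0,"az":0.2},{"tx":0.1,"ty":-0.8,"tz":0,"ax":0,"ay":0,"az":0.2},{"tx":0.1,"ty":-1,"tz":0,"ax":0,"ay":0,"az":0.2},{"tx":0.1,"ty":-1,"tz":0,"ax":0,"ay":0,"az":0.2},{"tx":0,"ty":-1,"tz":0,"ax":0,"ay":0,"az":0}]'
python3 -m creep '[{"tx":0,"ty":-1,"tz":0,"ax":0,"ay":0,"az":0},{"tx":0,"ty":-1,"tz":0,"ax":0,"ay":0,"az":0},{"tx":0,"ty":-1,"tz":0,"ax":0,"ay":0,"az":0},{"tx":0,"ty":-1,"tz":0,"ax":0,"ay":0,"az":0},{"tx":0,"ty":-1,"tz":0,"ax":0,"ay":0,"az":0}]'
python3 -m creep '[{"tx":0,"ty":-0.8,"tz":0,"ax":0,"ay":0,"az":0},{"tx":0,"ty":-0.5,"tz":0,"ax":0,"ay":0,"az":0},{"tx":0,"ty":0,"tz":0.3,"ax":0,"ay":0,"az":0},{"tx":0,"ty":0,"tz":0.3,"ax":0,"ay":0,"az":0},{"tx":0,"ty":0,"tz":0.2,"ax":0,"ay":0,"az":0}]'
python3 -m creep '[{"tx":0,"ty":0,"tz":0.15,"ax":0,"ay":0,"az":0},{"tx":0,"ty":0,"tz":0.15,"ax":0,"ay":0,"az":0},{"tx":0,"ty":0,"tz":0.1,"ax":0,"ay":0,"az":0},{"tx":0,"ty":0,"tz":0.05,"ax":0,"ay":0,"az":0},{"tx":0,"ty":0,"tz":0,"ax":0,"ay":0,"az":0}]'
```

```text
time_s: 8.6
ee_pos: [0.4518, -0.0497, 0.0322]
tool_rot: [-180.0, -0.1, -179.9]
contact_force: [0.2, -0.2, -1.4]
opening: 0.019
gripper_force: 41.0
time_s: 9.1
ee_pos: [0.4521, -0.1748, 0.0321]
tool_rot: [180.0, -0.1, -179.9]
contact_force: [0.1, 1.5, -2.1]
opening: 0.0193
gripper_force: 41.0
time_s: 9.6
ee_pos: [0.4524, -0.2049, 0.0114]
tool_rot: [180.0, -0.1, -179.8]
contact_force: [0.1, 0.6, -1.8]
opening: 0.0197
gripper_force: 41.1
time_s: 10.1
ee_pos: [0.4531, -0.2055, 0.0016]
tool_rot: [180.0, -0.0, -179.8]
contact_force: [-0.7, -0.3, -1.3]
opening: 0.0198
gripper_force: 41.1
```

```bash
python3 -m creep '[{"tx":0,"ty":0,"tz":0.04,"ax":0,"ay":0,"az":0},{"tx":0,"ty":0,"tz":0.03,"ax":0,"ay":0,"az":0},{"tx":0,"ty":0,"tz":0,"ax":0,"ay":0,"az":0},{"tx":0,"ty":0,"tz":0,"ax":0,"ay":0,"az":0},{"tx":0,"ty":0,"tz":0,"ax":0,"ay":0,"az":0}]'
python3 -m creep '[{"tx":0,"ty":0,"tz":0,"ax":0,"ay":0,"az":0},{"tx":0,"ty":0,"tz":0,"ax":0,"ay":0,"az":0},{"tx":0,"ty":0,"tz":0,"ax":0,"ay":0,"az":0},{"tx":0,"ty":0,"tz":0,"ax":0,"ay":0,"az":0},{"tx":0,"ty":0,"tz":0,"ax":0,"ay":0,"az":0}]' 55
python3 -m creep '[{"tx":0,"ty":0,"tz":-0.5,"ax":0,"ay":0,"az":0},{"tx":0,"ty":0,"tz":-1,"ax":0,"ay":0,"az":0},{"tx":0,"ty":0,"tz":-1,"ax":0,"ay":0,"az":0},{"tx":0,"ty":0,"tz":-1,"ax":0,"ay":0,"az":-1},{"tx":0,"ty":0,"tz":0,"ax":0,"ay":0,"az":-1}]'
python3 - <<'E'
from h import *
im,d=save('wrist','w4.png'); P=redpts('wrist',im,d,.046,.012); print(len(P),P.min(0),P.max(0),np.median(P[:,2]))
go([.613,.0675,.1],-89)
E
```

```text
time_s: 10.6
ee_pos: [0.4533, -0.2057, 0.0003]
tool_rot: [-180.0, 0.0, -179.8]
contact_force: [-1.5, 0.4, 2.2]
opening: 0.019
gripper_force: 41.4
time_s: 11.1
ee_pos: [0.4531, -0.2056, -0.0002]
tool_rot: [180.0, -0.0, -179.8]
contact_force: [-0.5, 0.5, -0.0]
opening: 0.0551
gripper_force: 0.0
time_s: 11.6
ee_pos: [0.4553, -0.2064, 0.0929]
tool_rot: [-179.8, 0.4, -163.5]
contact_force: [0.6, 0.2, 0.4]
opening: 0.055
gripper_force: 0.0
14853 [ 0.35275778 -0.23161917  0.03400956] [ 0.5413949  -0.17878341  0.04572387] 0.042775933180520614
now tx -9.25 ty 8.62 tz -0.37 | target tx -10.83 ty -6.53 tz -0.37 | az total -9.26 t 11.65 pos [ 0.4545 -0.206   0.0908] rot [-179.9    0.2 -163.1]
```

```bash
python3 -m creep '[{"tx":0,"ty":0,"tz":0,"ax":0,"ay":0,"az":-1},{"tx":0,"ty":0,"tz":0,"ax":0,"ay":0,"az":-1},{"tx":0,"ty":0,"tz":0,"ax":0,"ay":0,"az":-1},{"tx":0,"ty":0,"tz":0,"ax":0,"ay":0,"az":-1},{"tx":0,"ty":0,"tz":0,"ax":0,"ay":0,"az":-1}]' 40
python3 -m creep '[{"tx":0,"ty":0,"tz":0,"ax":0,"ay":0,"az":-1},{"tx":0,"ty":0,"tz":0,"ax":0,"ay":0,"az":-1},{"tx":0,"ty":0,"tz":0,"ax":0,"ay":0,"az":-1},{"tx":0,"ty":0,"tz":0,"ax":0,"ay":0,"az":-1},{"tx":-0.8,"ty":-0.5,"tz":0,"ax":0,"ay":0,"az":-0.26}]' 
python3 -m creep '[{"tx":-1,"ty":-0.6,"tz":0,"ax":0,"ay":0,"az":0},{"tx":-1,"ty":-0.6,"tz":0,"ax":0,"ay":0,"az":0},{"tx":-1,"ty":-0.6,"tz":0,"ax":0,"ay":0,"az":0},{"tx":-1,"ty":-0.6,"tz":0,"ax":0,"ay":0,"az":0},{"tx":-1,"ty":-0.6,"tz":0,"ax":0,"ay":0,"az":0}]' 
python3 -m creep '[{"tx":-1,"ty":-0.6,"tz":0,"ax":0,"ay":0,"az":0},{"tx":-1,"ty":-0.6,"tz":0,"ax":0,"ay":0,"az":0},{"tx":-1,"ty":-0.6,"tz":0,"ax":0,"ay":0,"az":0},{"tx":-1,"ty":-0.6,"tz":0,"ax":0,"ay":0,"az":0},{"tx":-1,"ty":-0.6,"tz":0,"ax":0,"ay":0,"az":0}]'
python3 - <<'E'
from h import *
im,d=save('wrist','w5.png'); W=world('wrist',d)
m=(abs(W[...,2]-.065)<.004)&(W[...,0]>.58)&(W[...,0]<.64)&(abs(W[...,1]-.068)<.055)&(d>.06)
B=W[m]; print('bar',len(B),B.min(0),B.max(0),np.median(B,0)); 
if len(B)>20: print(cv2.fitLine((B[:,:2]*1000).astype(np.float32),cv2.DIST_HUBER,0,.01,.01).ravel())
go([.612,.0675,.1],-89)
E
```

```text
time_s: 12.15
ee_pos: [0.4529, -0.2056, 0.0876]
tool_rot: [180.0, -0.0, -123.6]
contact_force: [-0.2, -0.4, -0.1]
opening: 0.0399
gripper_force: 0.0
time_s: 12.65
ee_pos: [0.4655, -0.187, 0.0878]
tool_rot: [180.0, -0.0, -89.8]
contact_force: [0.9, -0.2, 0.6]
opening: 0.04
gripper_force: 0.0
time_s: 13.15
ee_pos: [0.5409, -0.0596, 0.0877]
tool_rot: [180.0, 0.0, -89.9]
contact_force: [-0.8, -0.1, -0.4]
opening: 0.04
gripper_force: 0.0
time_s: 13.65
ee_pos: [0.6153, 0.0657, 0.0875]
tool_rot: [180.0, -0.0, -89.9]
contact_force: [0.1, -1.1, 0.2]
opening: 0.0397
gripper_force: 0.0
bar 3873 [0.60894651 0.01300292 0.06103504] [0.62059377 0.12299894 0.06750808] [0.61498376 0.06107321 0.06497853]
[ 1.8909117e-02 -9.9982119e-01  6.1497797e+02  6.3441242e+01]
now tx 0.05 ty 0.18 tz -0.52 | target tx 0.05 ty 0.19 tz -0.52 | az total -0.09 t 13.7 pos [0.6166 0.0687 0.0869] rot [180.    0.  -89.8]
```

View pics/w5.png

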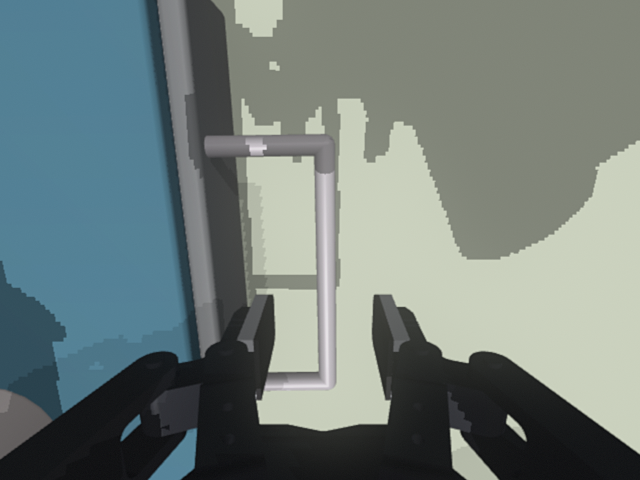

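The bar runs vertically at column 327 (rows 140–385) midway between the pads (265 and 380), clear of the panel: go down and grip.

```bash
python3 -m creep '[{"tx":0,"ty":0.06,"tz":0.7,"ax":0,"ay":0,"az":-0.12},{"tx":0,"ty":0,"tz":0.8,"ax":0,"ay":0,"az":0},{"tx":0,"ty":0,"tz":0.6,"ax":0,"ay":0,"az":0},{"tx":0,"ty":0,"tz":0.4,"ax":0,"ay":0,"az":0},{"tx":0,"ty":0,"tz":0,"ax":0,"ay":0,"az":0}]'
python3 -m creep '[{"tx":0,"ty":0,"tz":0,"ax":0,"ay":0,"az":0},{"tx":0,"ty":0,"tz":0,"ax":0,"ay":0,"az":0},{"tx":0,"ty":0,"tz":0,"ax":0,"ay":0,"az":0},{"tx":0,"ty":0,"tz":0,"ax":0,"ay":0,"az":0},{"tx":0,"ty":0,"tz":0,"ax":0,"ay":0,"az":0}]' 0 40
```

```text
time_s: 14.2
ee_pos: [0.6125, 0.0643, 0.0232]
tool_rot: [179.8, -0.0, -88.8]
contact_force: [-0.4, 0.5, 0.2]
opening: 0.04
gripper_force: 0.0
time_s: 14.7
ee_pos: [0.6142, 0.0648, 0.0262]
tool_rot: [-179.9, 0.0, -88.8]
contact_force: [-0.1, -0.4, 6.0]
opening: 0.0083
gripper_force: 39.3
```

```bash
python3 -m creep '[{"tx":0,"ty":0.2,"tz":0,"ax":0,"ay":0,"az":0},{"tx":0,"ty":0.3,"tz":0,"ax":0,"ay":0,"az":0},{"tx":0,"ty":0.4,"tz":0,"ax":0,"ay":0,"az":0},{"tx":0,"ty":0.5,"tz":0,"ax":0,"ay":0,"az":0},{"tx":0,"ty":0.5,"tz":0,"ax":0,"ay":0,"az":0}]'
python3 -m creep '[{"tx":0,"ty":0.5,"tz":0,"ax":0,"ay":0,"az":0},{"tx":0,"ty":0.5,"tz":0,"ax":0,"ay":0,"az":0},{"tx":0,"ty":0.5,"tz":0,"ax":0,"ay":0,"az":0},{"tx":0,"ty":0.5,"tz":0,"ax":0,"ay":0,"az":0},{"tx":0,"ty":0.5,"tz":0,"ax":0,"ay":0,"az":0}]'
python3 -m creep '[{"tx":0,"ty":0.5,"tz":0,"ax":0,"ay":0,"az":0},{"tx":0,"ty":0.4,"tz":0,"ax":0,"ay":0,"az":0},{"tx":0,"ty":0.3,"tz":0,"ax":0,"ay":0,"az":0},{"tx":0,"ty":0.1,"tz":0,"ax":0,"ay":0,"az":0},{"tx":0,"ty":0,"tz":0,"ax":0,"ay":0,"az":0}]'
```

```text
time_s: 15.2
ee_pos: [0.5667, 0.064, 0.0262]
tool_rot: [-179.8, 0.0, -88.7]
contact_force: [2.4, 1.9, 4.9]
opening: 0.0087
gripper_force: 39.4
time_s: 15.7
ee_pos: [0.5041, 0.063, 0.0262]
tool_rot: [-179.8, 0.1, -88.7]
contact_force: [2.3, 1.4, 6.0]
opening: 0.0084
gripper_force: 39.5
time_s: 16.2
ee_pos: [0.4714, 0.0624, 0.0262]
tool_rot: [-179.9, 0.1, -88.7]
contact_force: [-1.8, 2.1, 7.2]
opening: 0.0085
gripper_force: 39.7
```

```bash
python3 -m creep '[{"tx":0,"ty":0.16,"tz":0,"ax":0,"ay":0,"az":0},{"tx":0,"ty":0,"tz":0,"ax":0,"ay":0,"az":0},{"tx":0,"ty":0,"tz":0,"ax":0,"ay":0,"az":0},{"tx":0,"ty":0,"tz":0,"ax":0,"ay":0,"az":0},{"tx":0,"ty":0,"tz":0,"ax":0,"ay":0,"az":0}]'
python3 -m creep '[{"tx":0,"ty":0,"tz":0,"ax":0,"ay":0,"az":0},{"tx":0,"ty":0,"tz":0,"ax":0,"ay":0,"az":0},{"tx":0,"ty":0,"tz":0,"ax":0,"ay":0,"az":0},{"tx":0,"ty":0,"tz":0,"ax":0,"ay":0,"az":0},{"tx":0,"ty":0,"tz":0,"ax":0,"ay":0,"az":0}]' 40
python3 -m creep '[{"tx":0,"ty":0,"tz":-0.5,"ax":0,"ay":0,"az":0},{"tx":0,"ty":0,"tz":-1,"ax":0,"ay":0,"az":0},{"tx":0,"ty":0,"tz":-1,"ax":0,"ay":0,"az":0},{"tx":0,"ty":0,"tz":-1,"ax":0,"ay":0,"az":0},{"tx":0,"ty":0,"tz":0,"ax":0,"ay":0,"az":0}]' 84
python3 - <<'E'
from h import *
im,d=save('top','top3.png'); W=world('top',d); np.save('W3.npy',W)
L=ledge('top',im,d)[:,:2]; r=cv2.minAreaRect((L*1000).astype(np.float32)); print(r)
P=redpts('top',im,d,.046,.012); P=P[P[:,1]<-.1]; print('brush',len(P),P.min(0),P.max(0))
H=P[P[:,0]<.46][:,:2]; print(cv2.fitLine((H*1000).astype(np.float32),cv2.DIST_HUBER,0,.01,.01).ravel())
for n in ['bay','drawer']: print(n,[(np.round(r['xyz'],3),round(r['score'],2)) for r in cams.look_for('top',n)][:2])
go([.505,-.205,.08],0)
E
```

```text
time_s: 16.7
ee_pos: [0.4676, 0.0623, 0.0262]
tool_rot: [-179.9, 0.1, -88.7]
contact_force: [-1.6, 3.6, 8.6]
opening: 0.0084
gripper_force: 39.7
time_s: 17.2
ee_pos: [0.4668, 0.0614, 0.0246]
tool_rot: [180.0, -0.0, -88.8]
contact_force: [-0.0, 0.6, 0.1]
opening: 0.0401
gripper_force: 0.0
time_s: 17.7
ee_pos: [0.4691, 0.062, 0.1176]
tool_rot: [-179.6, 0.1, -88.7]
contact_force: [1.2, 0.7, -0.3]
opening: 0.0843
gripper_force: 0.0
((796.316650390625, 69.93270111083984), (230.1420135498047, 309.1436462402344), 0.9741923213005066)
brush 681 [ 0.35573618 -0.22962346  0.0340594 ] [ 0.54209419 -0.1767449   0.05762789]
[ 9.9960405e-01 -2.8137369e-02  4.0840881e+02 -2.0288345e+02]
bay [(array([0.598, 0.063, 0.011]), 0.56)]
drawer [(array([0.605, 0.064, 0.008]), 0.73)]
now tx 10.69 ty -1.30 tz 1.30 | target tx 1.53 ty 10.66 tz 1.30 | az total -11.10 t 17.85 pos [0.4668 0.0616 0.1124] rot [180.    0.  -88.8]
```

View pics/top3.png

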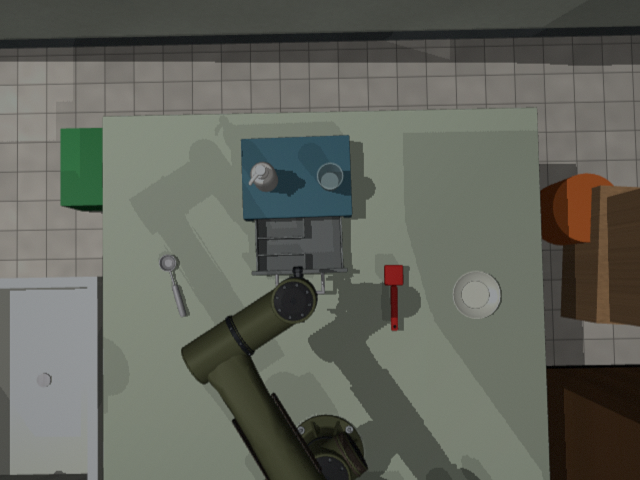

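Top view: the drawer stands open (tray rows 217–272, bay to the right, channel at row 228, columns 258–303), the brush lies at (394,295) with its head at (394,275). Bystanders untouched. Now turn and go over the brush's head.

```bash
python3 -m creep '[{"tx":0,"ty":0,"tz":0,"ax":0,"ay":0,"az":-1},{"tx":0,"ty":0,"tz":0,"ax":0,"ay":0,"az":-1},{"tx":0,"ty":0,"tz":0,"ax":0,"ay":0,"az":-1},{"tx":0,"ty":0,"tz":0,"ax":0,"ay":0,"az":-1},{"tx":0,"ty":0,"tz":0,"ax":0,"ay":0,"az":-1}]'
python3 -m creep '[{"tx":0,"ty":0,"tz":0,"ax":0,"ay":0,"az":-1},{"tx":0,"ty":0,"tz":0,"ax":0,"ay":0,"az":-1},{"tx":0,"ty":0,"tz":0,"ax":0,"ay":0,"az":-1},{"tx":0,"ty":0,"tz":0,"ax":0,"ay":0,"az":-1},{"tx":0,"ty":0,"tz":0,"ax":0,"ay":0,"az":-1}]'
python3 -m creep '[{"tx":0,"ty":0,"tz":0,"ax":0,"ay":0,"az":-0.9},{"tx":0.15,"ty":1,"tz":0,"ax":0,"ay":0,"az":0},{"tx":0.15,"ty":1,"tz":0,"ax":0,"ay":0,"az":0},{"tx":0.15,"ty":1,"tz":0,"ax":0,"ay":0,"az":0},{"tx":0.15,"ty":1,"tz":0,"ax":0,"ay":0,"az":0}]'
python3 -m creep '[{"tx":0.15,"ty":1,"tz":0,"ax":0,"ay":0,"az":0},{"tx":0.15,"ty":1,"tz":0.2,"ax":0,"ay":0,"az":0},{"tx":0.15,"ty":1,"tz":0.2,"ax":0,"ay":0,"az":0},{"tx":0.15,"ty":1,"tz":0.2,"ax":0,"ay":0,"az":0},{"tx":0.15,"ty":1,"tz":0.2,"ax":0,"ay":0,"az":0}]'
python3 -m creep '[{"tx":0,"ty":1,"tz":0.2,"ax":0,"ay":0,"az":0},{"tx":0,"ty":0.6,"tz":0.2,"ax":0,"ay":0,"az":0},{"tx":0,"ty":0,"tz":0,"ax":0,"ay":0,"az":0},{"tx":0,"ty":0,"tz":0,"ax":0,"ay":0,"az":0},{"tx":0,"ty":0,"tz":0,"ax":0,"ay":0,"az":0}]'
python3 - <<'E'
from h import *
im,d=save('wrist','w6.png'); P=redpts('wrist',im,d,.046,.012); print('brush',len(P),P.min(0),P.max(0))
Q=P[P[:,2]>.041]; Q=Q[Q[:,0]>.475]; print(Q.min(0),Q.max(0),cv2.minAreaRect((Q[:,:2]*1000).astype(np.float32)))
print([(r['xyz'],r['score']) for r in cams.look_for('wrist','brush')][:1])
go([.500,-.2055,.001],-1.6)
E
```

```text
time_s: 18.35
ee_pos: [0.4664, 0.0613, 0.1113]
tool_rot: [179.9, 0.0, -48.4]
contact_force: [0.4, 0.2, 0.2]
opening: 0.0841
gripper_force: 0.0
time_s: 18.85
ee_pos: [0.4664, 0.0613, 0.1113]
tool_rot: [179.9, 0.1, -8.4]
contact_force: [-0.2, 0.7, -0.0]
opening: 0.084
gripper_force: 0.0
time_s: 19.35
ee_pos: [0.4787, -0.0399, 0.1114]
tool_rot: [180.0, 0.1, -1.5]
contact_force: [0.1, 0.4, -0.7]
opening: 0.084
gripper_force: 0.0
time_s: 19.85
ee_pos: [0.494, -0.1653, 0.0911]
tool_rot: [-180.0, 0.1, -1.6]
contact_force: [0.3, 0.2, 0.2]
opening: 0.0838
gripper_force: 0.0
time_s: 20.35
ee_pos: [0.4935, -0.2038, 0.0823]
tool_rot: [-180.0, 0.0, -1.5]
contact_force: [-0.3, 0.5, -0.7]
opening: 0.084
gripper_force: 0.0
brush 15106 [ 0.38226133 -0.23257356  0.03401941] [ 0.54383467 -0.17938673  0.04768519]
[ 0.47500049 -0.23257356  0.04100271] [ 0.5435596  -0.17938673  0.04768519] ((509.2734680175781, -206.0074920654297), (52.99726104736328, 68.51729583740234), 89.48943328857422)
[([0.5004, -0.2075, 0.0499], 0.58)]
now tx 0.25 ty 0.07 tz 3.26 | target tx 0.25 ty 0.07 tz 3.26 | az total 0.01 t 20.45 pos [ 0.4937 -0.2037  0.0826] rot [-180.    -0.    -1.5]
```

View pics/w6.png

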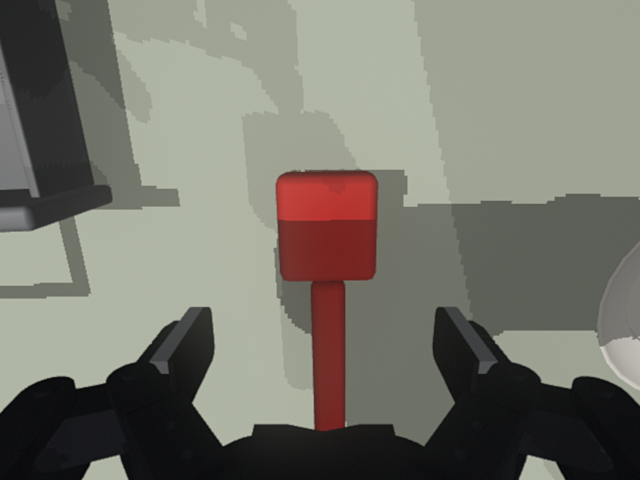

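The head (276–378, 170–280) lies between the pads, aligned with the tool; descend and grip.

```bash
python3 -m creep '[{"tx":0.37,"ty":0.09,"tz":0.3,"ax":0,"ay":0,"az":0},{"tx":0,"ty":0,"tz":0.9,"ax":0,"ay":0,"az":0},{"tx":0,"ty":0,"tz":0.9,"ax":0,"ay":0,"az":0},{"tx":0,"ty":0,"tz":0.7,"ax":0,"ay":0,"az":0},{"tx":0,"ty":0,"tz":0.4,"ax":0,"ay":0,"az":0}]'
python3 -m creep '[{"tx":0,"ty":0,"tz":0.04,"ax":0,"ay":0,"az":0},{"tx":0,"ty":0,"tz":0,"ax":0,"ay":0,"az":0},{"tx":0,"ty":0,"tz":0,"ax":0,"ay":0,"az":0},{"tx":0,"ty":0,"tz":0,"ax":0,"ay":0,"az":0},{"tx":0,"ty":0,"tz":0,"ax":0,"ay":0,"az":0}]' 0 40
python3 -m creep '[{"tx":0,"ty":0,"tz":0,"ax":0,"ay":0,"az":0},{"tx":0,"ty":0,"tz":0,"ax":0,"ay":0,"az":0},{"tx":0,"ty":0,"tz":0,"ax":0,"ay":0,"az":0},{"tx":0,"ty":0,"tz":-0.2,"ax":0,"ay":0,"az":0},{"tx":0,"ty":0,"tz":-0.3,"ax":0,"ay":0,"az":0}]'
```

```text
time_s: 20.95
ee_pos: [0.5021, -0.2063, 0.0001]
tool_rot: [-180.0, 0.1, -1.5]
contact_force: [0.4, 0.6, 0.4]
opening: 0.0838
gripper_force: 0.0
time_s: 21.45
ee_pos: [0.5035, -0.2068, 0.0024]
tool_rot: [180.0, -0.1, -1.5]
contact_force: [0.7, 1.7, 2.2]
opening: 0.0534
gripper_force: 44.3
time_s: 21.95
ee_pos: [0.5014, -0.2066, 0.0128]
tool_rot: [-180.0, 0.2, -1.6]
contact_force: [-0.1, 0.4, -1.7]
opening: 0.0528
gripper_force: 44.0
```

```bash
python3 -m creep '[{"tx":0,"ty":0,"tz":-0.7,"ax":0,"ay":0,"az":0},{"tx":0,"ty":0,"tz":-0.8,"ax":0,"ay":0,"az":0},{"tx":0,"ty":0,"tz":-0.8,"ax":0,"ay":0,"az":0},{"tx":0,"ty":0,"tz":-0.8,"ax":0,"ay":0,"az":0},{"tx":0,"ty":0,"tz":-0.5,"ax":0,"ay":0,"az":0.5}]'
python3 -m creep '[{"tx":0,"ty":0,"tz":0,"ax":0,"ay":0,"az":1},{"tx":0,"ty":0,"tz":0,"ax":0,"ay":0,"az":1},{"tx":0,"ty":0,"tz":0,"ax":0,"ay":0,"az":1},{"tx":0,"ty":0,"tz":0,"ax":0,"ay":0,"az":1},{"tx":0,"ty":0,"tz":0,"ax":0,"ay":0,"az":1}]'
python3 -m creep '[{"tx":0,"ty":0,"tz":0,"ax":0,"ay":0,"az":1},{"tx":0,"ty":0,"tz":0,"ax":0,"ay":0,"az":1},{"tx":0,"ty":0,"tz":0,"ax":0,"ay":0,"az":1},{"tx":0,"ty":0,"tz":0,"ax":0,"ay":0,"az":1},{"tx":0,"ty":0,"tz":0,"ax":0,"ay":0,"az":1}]'
python3 -m creep '[{"tx":0,"ty":0,"tz":0,"ax":0,"ay":0,"az":0.42},{"tx":0,"ty":0,"tz":0,"ax":0,"ay":0,"az":0},{"tx":0,"ty":0,"tz":0,"ax":0,"ay":0,"az":0},{"tx":0,"ty":0,"tz":0,"ax":0,"ay":0,"az":0},{"tx":0,"ty":0,"tz":0,"ax":0,"ay":0,"az":0}]'
python3 - <<'E'
from h import *
im,d=save('top','top4.png'); W=world('top',d)
P=redpts('top',im,d,.14,.03); P=P[P[:,0]>.4]; print('brush',len(P),P.min(0),P.max(0),np.median(P[:,2]))
x0,y0=.682,.068; a=np.radians(1.05)
X=(W[...,0]-x0)*np.cos(a)+(W[...,1]-y0)*np.sin(a); Y=-(W[...,0]-x0)*np.sin(a)+(W[...,1]-y0)*np.cos(a)
# profile along ledge x at the channel (Y in +10..+100) and panel
for x in np.arange(-.165,.005,.004):
    o=[]
    for lo,hi in ((.03,.1),(-.11,-.03)):
        m=(abs(X-x)<.002)&(Y>lo)&(Y<hi)&(W[...,2]<.09); o.append(round(float(np.median(W[m][:,2])),3) if m.any() else None)
    print(round(x,3),o)
go([.606,.008,.12],-89)
E
```

```text
time_s: 22.45
ee_pos: [0.5027, -0.207, 0.1055]
tool_rot: [180.0, -0.0, -5.6]
contact_force: [-1.4, -0.4, -1.7]
opening: 0.0534
gripper_force: 44.1
time_s: 22.95
ee_pos: [0.5022, -0.2068, 0.1036]
tool_rot: [180.0, 0.1, -45.9]
contact_force: [0.7, -0.4, -1.9]
opening: 0.0534
gripper_force: 44.1
time_s: 23.45
ee_pos: [0.5021, -0.2068, 0.1036]
tool_rot: [179.9, 0.0, -85.9]
contact_force: [1.1, 0.6, -1.1]
opening: 0.0532
gripper_force: 44.1
time_s: 23.95
ee_pos: [0.5026, -0.2068, 0.1038]
tool_rot: [180.0, 0.0, -88.9]
contact_force: [0.6, -1.0, -1.5]
opening: 0.0532
gripper_force: 44.1Traceback (most recent call last):
  File "<stdin>", line 3, in <module>
    return umr_minimum(a, axis, None, out, keepdims, initial, where)
ValueError: zero-size array to reduction operation minimum which has no identity
```

Run:
```python
from h import *
im,d=save('top','top5.png'); W=world('top',d)
P=redpts('top',im,d,.14,.12); print('brush',len(P),np.median(P,0) if len(P) else '')
x0,y0=.682,.068; a=np.radians(1.05)
X=(W[...,0]-x0)*np.cos(a)+(W[...,1]-y0)*np.sin(a); Y=-(W[...,0]-x0)*np.sin(a)+(W[...,1]-y0)*np.cos(a)
for x in np.arange(-.165,.005,.005):
    o=[]
    for lo,hi in ((.03,.1),(-.11,-.03)):
        m=(abs(X-x)<.0025)&(Y>lo)&(Y<hi)&(W[...,2]<.09); o.append((round(float(np.median(W[m][:,2])),3),m.sum()) if m.any() else None)
    print(round(x,3),o)
im,d=save('wrist','w7.png'); P=redpts('wrist',im,d,.145,.02); print('wr brush',len(P))
if len(P): print(P.min(0),P.max(0),np.median(P,0))
go([.606,.008,.1036],-89)
```

```text
brush 0 
-0.165 [(-0.001, np.int64(40)), None]
-0.16 [(0.066, np.int64(43)), None]
-0.155 [(0.074, np.int64(45)), None]
-0.15 [(0.072, np.int64(39)), None]
-0.145 [(0.007, np.int64(40)), None]
-0.14 [(0.008, np.int64(44)), None]
-0.135 [(0.009, np.int64(40)), None]
-0.13 [(0.01, np.int64(39)), None]
-0.125 [(0.007, np.int64(43)), None]
-0.12 [(0.008, np.int64(41)), (0.009, np.int64(10))]
-0.115 [(0.008, np.int64(38)), (0.007, np.int64(45))]
-0.11 [(0.007, np.int64(41)), (0.007, np.int64(47))]
-0.105 [(0.013, np.int64(51)), (0.007, np.int64(47))]
-0.1 [(0.044, np.int64(34)), (0.008, np.int64(43))]
-0.095 [(0.008, np.int64(39)), (0.007, np.int64(49))]
-0.09 [(0.01, np.int64(43)), (0.009, np.int64(44))]
-0.085 [(0.008, np.int64(39)), (0.007, np.int64(46))]
-0.08 [(0.008, np.int64(40)), (0.007, np.int64(45))]
-0.075 [(0.007, np.int64(41)), (0.008, np.int64(46))]
-0.07 [(0.009, np.int64(39)), (0.008, np.int64(45))]
-0.065 [(0.009, np.int64(36)), (0.008, np.int64(46))]
-0.06 [(0.008, np.int64(42)), (0.007, np.int64(47))]
-0.055 [(0.039, np.int64(61)), (0.007, np.int64(43))]
-0.05 [(0.009, np.int64(22)), (0.006, np.int64(50))]
-0.045 [(0.008, np.int64(39)), (0.008, np.int64(45))]
-0.04 [(0.007, np.int64(41)), (0.007, np.int64(48))]
-0.035 [(0.007, np.int64(40)), (0.007, np.int64(47))]
-0.03 [(0.007, np.int64(39)), (0.009, np.int64(44))]
-0.025 [(0.006, np.int64(41)), (0.008, np.int64(45))]
-0.02 [(0.007, np.int64(43)), (0.007, np.int64(46))]
-0.015 [(0.008, np.int64(38)), (0.008, np.int64(45))]
-0.01 [(0.007, np.int64(42)), (0.008, np.int64(46))]
-0.005 [(0.007, np.int64(41)), (0.009, np.int64(49))]
0.0 [(0.014, np.int64(76)), (0.016, np.int64(89))]
wr brush 26984
[ 0.47547108 -0.24786892  0.12726652] [ 0.53061196 -0.169852    0.14888495] [ 0.50260217 -0.22086911  0.14651999]
now tx -8.51 ty -4.30 tz 0.01 | target tx -8.52 ty -4.28 tz 0.01 | az total 0.01 t 24.1 pos [ 0.5027 -0.2068  0.1039] rot [180.    0.  -88.9]
```

View pics/top5.png

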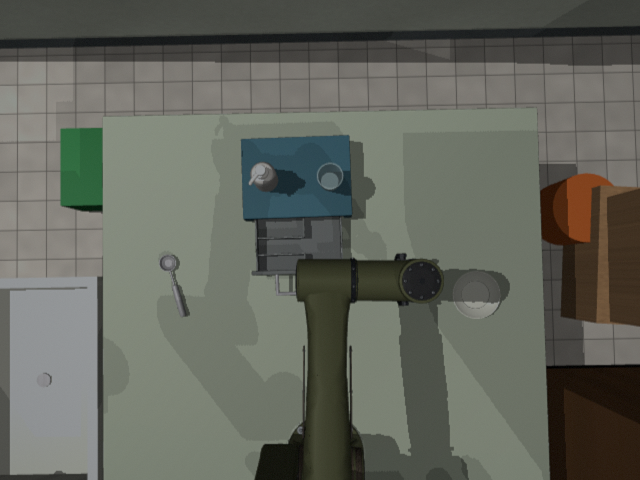

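Top view: the tray is clear, channel centred near row 228; bystanders in place; the gripper with the brush hides under the wrist at (420,280). Move over the bay.

```bash
python3 -m creep '[{"tx":-0.5,"ty":-0.25,"tz":0,"ax":0,"ay":0,"az":0},{"tx":-0.8,"ty":-0.4,"tz":0,"ax":0,"ay":0,"az":0},{"tx":-1,"ty":-0.5,"tz":0,"ax":0,"ay":0,"az":0},{"tx":-1,"ty":-0.5,"tz":0,"ax":0,"ay":0,"az":0},{"tx":-1,"ty":-0.5,"tz":0,"ax":0,"ay":0,"az":0}]'
python3 -m creep '[{"tx":-1,"ty":-0.5,"tz":0,"ax":0,"ay":0,"az":0},{"tx":-1,"ty":-0.5,"tz":0,"ax":0,"ay":0,"az":0},{"tx":-1,"ty":-0.5,"tz":0,"ax":0,"ay":0,"az":0},{"tx":-0.8,"ty":-0.4,"tz":0,"ax":0,"ay":0,"az":0},{"tx":-0.4,"ty":-0.2,"tz":0,"ax":0,"ay":0,"az":0}]'
python3 -m creep '[{"tx":0,"ty":0,"tz":0,"ax":0,"ay":0,"az":0},{"tx":0,"ty":0,"tz":0.6,"ax":0,"ay":0,"az":0},{"tx":0,"ty":0,"tz":0.6,"ax":0,"ay":0,"az":0},{"tx":0,"ty":0,"tz":0,"ax":0,"ay":0,"az":0},{"tx":0,"ty":0,"tz":0,"ax":0,"ay":0,"az":0}]'
python3 - <<'E'
from h import *
for cam in ('top','scene'):
    im,d=save(cam,cam+'6.png'); P=redpts(cam,im,d,.10,.04); P=P[P[:,0]>.4]; print(cam,len(P))
    if len(P):
        print(P.min(0),P.max(0),np.median(P,0)); H=P[P[:,1]>.05]; 
        if len(H)>10: print('handle',len(H),H.min(0),H.max(0),cv2.fitLine((H[:,:2]*1000).astype(np.float32),cv2.DIST_HUBER,0,.01,.01).ravel())
im,d=save('wrist','w8.png'); P=redpts('wrist',im,d,.115,.02); print('wr',P.min(0),P.max(0))
go([.6053,.0081,.0095],-89)
E
```

```text
time_s: 24.6
ee_pos: [0.555, -0.0967, 0.1039]
tool_rot: [-180.0, 0.0, -88.9]
contact_force: [0.6, -0.5, -1.7]
opening: 0.0535
gripper_force: 44.1
time_s: 25.1
ee_pos: [0.6055, 0.0097, 0.1036]
tool_rot: [180.0, 0.0, -88.8]
contact_force: [0.3, 1.4, -1.9]
opening: 0.0532
gripper_force: 44.1
time_s: 25.6
ee_pos: [0.6043, 0.0068, 0.0729]
tool_rot: [179.9, -0.0, -89.0]
contact_force: [0.1, -0.3, -1.4]
opening: 0.0532
gripper_force: 44.0
top 0
scene 565
[ 0.57746013 -0.0306742   0.09875237] [0.63333196 0.15730811 0.13212175] [0.60638501 0.06995875 0.11910444]
handle 346 [0.58997317 0.05014878 0.10551645] [0.6153583  0.15730811 0.13212175] [ 3.1195184e-02 -9.9951333e-01  6.0610699e+02  1.0339818e+02]
wr [ 0.5771873  -0.03378231  0.09738907] [0.63361146 0.04463533 0.13240346]
now tx -0.03 ty -0.00 tz 2.61 | target tx -0.03 ty -0.00 tz 2.61 | az total 0.01 t 25.75 pos [0.6053 0.0074 0.0746] rot [-179.9    0.   -88.9]
```

Handle and head sit within 3 mm of the channel line. Lower gently.

```bash
python3 -m creep '[{"tx":0,"ty":0,"tz":0.5,"ax":0,"ay":0,"az":0},{"tx":0,"ty":0,"tz":0.6,"ax":0,"ay":0,"az":0},{"tx":0,"ty":0,"tz":0.5,"ax":0,"ay":0,"az":0},{"tx":0,"ty":0,"tz":0.3,"ax":0,"ay":0,"az":0},{"tx":0,"ty":0,"tz":0.2,"ax":0,"ay":0,"az":0}]'
python3 -m creep '[{"tx":0,"ty":0,"tz":0.12,"ax":0,"ay":0,"az":0},{"tx":0,"ty":0,"tz":0.12,"ax":0,"ay":0,"az":0},{"tx":0,"ty":0,"tz":0.12,"ax":0,"ay":0,"az":0},{"tx":0,"ty":0,"tz":0.1,"ax":0,"ay":0,"az":0},{"tx":0,"ty":0,"tz":0,"ax":0,"ay":0,"az":0}]'
```

```text
time_s: 26.25
ee_pos: [0.6043, 0.0075, 0.0198]
tool_rot: [179.9, -0.0, -88.9]
contact_force: [0.2, 0.9, -2.1]
opening: 0.0532
gripper_force: 44.0
time_s: 26.75
ee_pos: [0.6054, 0.0078, 0.0104]
tool_rot: [-179.9, 0.0, -88.9]
contact_force: [1.2, -1.2, -0.9]
opening: 0.0531
gripper_force: 44.2
```

```bash
python3 -m creep '[{"tx":0,"ty":0,"tz":0.04,"ax":0,"ay":0,"az":0},{"tx":0,"ty":0,"tz":0.03,"ax":0,"ay":0,"az":0},{"tx":0,"ty":0,"tz":0,"ax":0,"ay":0,"az":0},{"tx":0,"ty":0,"tz":0,"ax":0,"ay":0,"az":0},{"tx":0,"ty":0,"tz":0,"ax":0,"ay":0,"az":0}]'
```

```text
time_s: 27.25
ee_pos: [0.6062, 0.0078, 0.0104]
tool_rot: [-179.8, 0.0, -88.9]
contact_force: [-1.6, 0.2, 6.3]
opening: 0.0529
gripper_force: 45.0
```

Resting on the floor (+6 N). Release, rise, check.

```bash
python3 -m creep '[{"tx":0,"ty":0,"tz":0,"ax":0,"ay":0,"az":0},{"tx":0,"ty":0,"tz":0,"ax":0,"ay":0,"az":0},{"tx":0,"ty":0,"tz":0,"ax":0,"ay":0,"az":0},{"tx":0,"ty":0,"tz":0,"ax":0,"ay":0,"az":0},{"tx":0,"ty":0,"tz":0,"ax":0,"ay":0,"az":0}]' 78
python3 -m creep '[{"tx":0,"ty":0,"tz":-0.3,"ax":0,"ay":0,"az":0},{"tx":0,"ty":0,"tz":-0.8,"ax":0,"ay":0,"az":0},{"tx":0,"ty":0,"tz":-1,"ax":0,"ay":0,"az":0},{"tx":0,"ty":0,"tz":-1,"ax":0,"ay":0,"az":0},{"tx":0,"ty":0,"tz":-1,"ax":0,"ay":0,"az":0}]'
python3 -m creep '[{"tx":0.8,"ty":0.5,"tz":-0.5,"ax":0,"ay":0,"az":0},{"tx":1,"ty":0.6,"tz":0,"ax":0,"ay":0,"az":0},{"tx":1,"ty":0.6,"tz":0,"ax":0,"ay":0,"az":0},{"tx":1,"ty":0.6,"tz":0,"ax":0,"ay":0,"az":0},{"tx":1,"ty":0.6,"tz":0,"ax":0,"ay":0,"az":0}]'
python3 -m creep '[{"tx":1,"ty":0.6,"tz":0,"ax":0,"ay":0,"az":0},{"tx":1,"ty":0.6,"tz":0,"ax":0,"ay":0,"az":0},{"tx":1,"ty":0.6,"tz":0,"ax":0,"ay":0,"az":0},{"tx":0,"ty":0,"tz":0,"ax":0,"ay":0,"az":0},{"tx":0,"ty":0,"tz":0,"ax":0,"ay":0,"az":0}]'
python3 - <<'E'
from h import *
for cam in ('top','scene'):
    im,d=save(cam,cam+'7.png'); P=redpts(cam,im,d,.05,.03); P=P[P[:,0]>.4]; print(cam,len(P))
    if len(P):
        print(P.min(0),P.max(0),np.median(P,0)); H=P[P[:,1]>.05]; 
        if len(H)>10: print('handle z',np.median(H[:,2]),cv2.fitLine((H[:,:2]*1000).astype(np.float32),cv2.DIST_HUBER,0,.01,.01).ravel())
        K=P[P[:,1]<.025]; print('head',np.median(K,0))
a=cv2.imread('pics/top7.png')[80:360,130:530]; cv2.imwrite('pics/f.png',cv2.resize(a,(800,560)))
E
```

```text
time_s: 27.75
ee_pos: [0.6048, 0.0077, 0.0079]
tool_rot: [180.0, 0.0, -88.9]
contact_force: [0.3, 0.3, 0.0]
opening: 0.0782
gripper_force: 0.0
time_s: 28.25
ee_pos: [0.6049, 0.0076, 0.1123]
tool_rot: [-180.0, 0.0, -88.9]
contact_force: [0.5, 0.4, 0.3]
opening: 0.0779
gripper_force: 0.0
time_s: 28.75
ee_pos: [0.5341, -0.1146, 0.1239]
tool_rot: [-180.0, 0.0, -88.9]
contact_force: [0.7, -0.4, 0.8]
opening: 0.0783
gripper_force: 0.0
time_s: 29.25
ee_pos: [0.4911, -0.1899, 0.1238]
tool_rot: [-179.9, 0.0, -89.0]
contact_force: [0.2, -0.1, -1.2]
opening: 0.0782
gripper_force: 0.0
top 679
[ 0.57932813 -0.02993347  0.03970277] [0.63210938 0.15778792 0.0652256 ] [0.60359772 0.02213111 0.05343011]
handle z 0.0534874454283607 [ 3.2558363e-02 -9.9946982e-01  6.0218683e+02  1.0263791e+02]
head [ 0.60561861 -0.00318013  0.05350784]
scene 830
[ 0.57781823 -0.03175076  0.03401185] [0.63559657 0.15829721 0.06671939] [0.60786553 0.02552352 0.05554375]
handle z 0.05541694807992581 [ 5.3063687e-02 -9.9859113e-01  6.0603430e+02  1.0328637e+02]
head [ 0.6123674  -0.00188045  0.05589262]
```

View pics/f.png

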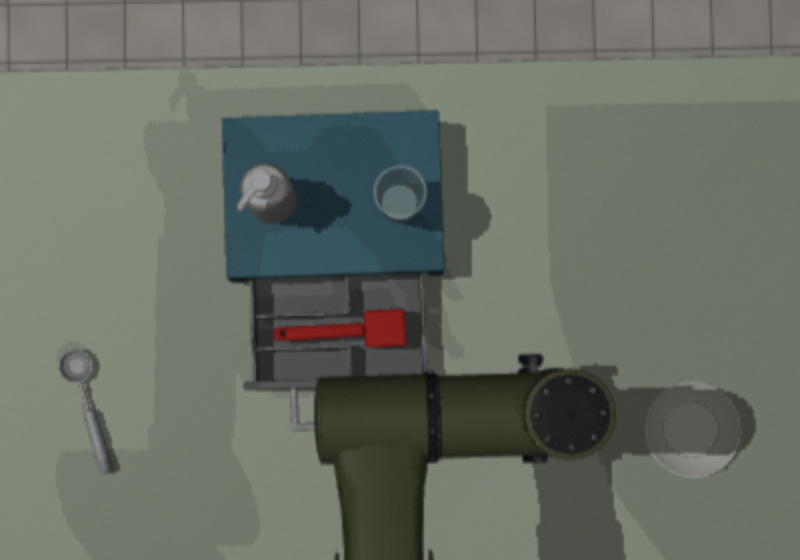

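The final view shows the head at (385,328) in the bay and the handle (275–365, 330) in the channel. The brush top is at 54 mm, so it lies on the tray floor. The drawer is open, the bystanders are in place and the gripper is clear.

```bash
python3 -c "
from workcell import close_job
print(close_job())"
```

```text
the job is handed in; nothing more can be done
None
```

The brush lies bristles down in the open drawer, head in the bay and handle in the channel, with the dispenser, tumbler, saucer and spoon left in place; the job is handed in, no verdict was returned, and the tool's real height ran about 40 mm above its reported value, which I corrected for.

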